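Sort solid loom weights from hollow copies by heft

TASK

Fired-clay loom weights and hollow slip-cast copies of them have come back mixed up and look exactly alike, so tell them apart by how heavy each feels in the hand. Stand the solid originals upright on the floor of the wooden case and the hollow copies upright on the floor of the cardboard tray, setting them down without dropping or toppling any. Then swing the case lid fully shut, and leave everything else on the table where it is.

Things in the scene. Friction and masses are not known exactly. Their poses are not given: they have to be found in the camera images.
- weight_1: clay loom weight, a truncated cone 70 mm high, 61 mm across the foot, 42 mm near the top (50 mm across at 40 mm up); origin at the centre of its underside, z up its axis; round, gripped from any side. One of three alike, each either solid (0.31 to 0.43 kg) or hollow (0.11 to 0.16 kg); which, and how many, changes every time, with at least one of each kind
- weight_2: a second such weight, same shape and size, solid or hollow
- weight_3: a third such weight, same shape and size, solid or hollow
- case: lower half of a wooden specimen case, fixed: open box 150 (its x) by 240 (its y) by 50 mm high, walls 8 mm, felt floor 8 mm above the table; a cross slat (6 mm thick, top 26 mm above the table) at mid-length parts two cells centred at x = 0, y = -58 and +58 mm, one weight to a cell; origin at the centre of its underside; lid hinged on its +x long side, away from the table's middle
- case_lid (a joint): angle of the case lid, rad: 0 = fully shut, 1.92 = wide open, leaning back past vertical. The lid is a hollow wooden cover 44 mm deep, 150 by 240 mm, on a stiff hinge: it stays at any angle and needs 1 to 5 N at its free edge to move, so it must be pushed all the way. Shut, its top is 94 mm above the table
- lid_hinge (a point): middle of the lid's hinge line, 50 mm above the table, on the outer face of the case's +x side; its y runs along the hinge; its axes turn with the lid: -x points from the hinge to the free edge and +z to the outside of the lid
- lid_edge (a point): middle of the lid's free long edge on its outer (top) face, 150 mm from the hinge line and 44 mm out; moves with the lid
- tray: open cardboard tray fixed to the table, 145 mm (its x) by 205 mm (its y), walls 34 mm high and 4 mm thick, floor top about 5 mm above the table, lined with white paper; origin at the centre of its underside; takes two weights side by side along its y
- vial_1: sample vial with a white cap, 28 mm across, 52 mm high, bystander; origin at the centre of its underside
- vial_3: sample vial with a red cap, 28 mm across, 52 mm high, bystander standing among the weights; origin at the centre of its underside
- glue_bottle: white glue bottle with an orange nozzle, 38 mm across, 112 mm high, bystander; origin at the centre of its underside
- loupe: black stand loupe, 38 mm across, 20 mm high, bystander; origin at the centre of its underside
- sherd_d1: flat pottery sherd, 57 by 75 by 12 mm, bystander lying among the weights; origin at the centre of its underside
- sherd_f1: flat pottery sherd, 55 by 57 by 10 mm, bystander lying among the weights; origin at the centre of its underside

How it is judged:
By the outcome, as a careful person would: the job done as asked, in the order asked, and still so for the second after the job is handed in, with the robot touching nothing.
It also fails if it takes over 72 s, if anything falls off the work surface, if the arm or the gripper's body presses on something with over 40 N, if the wrist force passes 120 N, or if a joint passes its speed limit or range.

ROBOT

A 6-joint arm with a two-finger parallel gripper is mounted at the origin on the work surface; the furniture and walls round the work are solid. World frame = base frame: x ahead of the robot, y to its left, z up, the work surface at z = 0. Lengths are in mm, angles in rad, forces in N, time in s.
With the tool pointing down it reaches from about 300 to 875 mm from the base axis. Payload 6.4 kg.
Tool frame: the origin (TCP) lies midway between the tips of the shut fingers; the grasp point (between the pads) lies 19 mm behind it; z points along the fingers, y is the line along which they close (so a half turn about z gives the same grasp; the last joint's range is limited). The gripper opens to 88 mm and grips with 3 to 60 N. Pads are 18 mm wide; open, the fingers measure 123 mm over their backs; the gripper's body (75 mm by 187 mm) begins 45 mm behind the grasp point.
Start: joints at [0.951, 0.181, 1.607, -0, 1.354, -0.206], TCP at [231.193, 526.489, 238.714] pointing down, gripper open.
Joint ranges: [-2.99, 2.99], [-0.89, 2.07], [0.3, 2.58], [-1.14, 4.28], [0, 2.63], [-3.12, 3.12]. Speed limits (rad/s): [2.57, 2.57, 3.01, 3.14, 3.14, 3.14].

INTERFACE

Orientations are given as a rotation vector (axis times angle).
In Python, from rig import readout, cams, bot gives the robot as it stands. The module is installed in compiled form; this text tells all that it offers.
- The arm moves only by the tool move_arm, never from a script. Its argument "motion" is text: rows parted by semicolons, each of 7 numbers parted by spaces: the shift along the tool's x, y, z in cm, then the turn, a rotation vector about the tool's x, y, z in degrees, then the opening, from -1 (shut) to 1 (fully open), so that 0 is half open. A call has 1 to 10 rows; each row shifts and turns the commanded pose from where the row before left it, along the tool's axes as they then stand; what a row does not reach is not made up. A row lasts 1/12 s, in which the tool goes at most 41.7 mm and 7.16 degrees, less where a joint would pass 70% of its speed; a pose out of reach is approached as far as the arm can. A call is refused whole if a number of a shift passes 4.17 or a number of a turn 7.16, either way. A call with a gripper value outside its range is refused whole. The fingers move at their own pace and stop on an object; "squeeze" is the grip in N (left out, the last holds). Time passes only in rows, so rows that do not move let the fingers close. It gives the time, the measured TCP pose, the force, the opening and the grip force at its end, in the units of the state.
- readout.observe(): the state, without advancing time (a new reading comes with each control period).
- cams.read_camera(name): name is "side" or "top" or "wrist"; returns a dict with "frame" (400x640x3 uint8, blue, green, red), "range_z" (400x640 float32, mm along the optical axis (not along the pixel's ray), 0 where there is no reading), "fx", "fy", "cx", "cy" (pixels), "position" and "rotation" of the camera in the world. Camera axes: x right, y up, looking along -z (the intrinsics and any distortion apply to the point x, -y, -z); pixel columns grow to the right and rows downward; lengths in mm; the calibration is good to about 2 mm. A picture is of the moment at which its call begins.
- bot.job_done(): hands the job in; it is judged then, once.
The state is a dict: "clock": time; "q": joint angles; "joint_vel": joint speeds; "joint_torque": joint torques, N m; "eef_pos": TCP position; "eef_rot": TCP orientation; "ft_force": force on the tool from outside, world axes, zero at the start; "ft_torque": the same for the moment, N m; "opening": opening from 0.0 (shut) to 1.0 (fully open); "grasp_force": force on a finger pad.
Only numpy, scipy, OpenCV 4.12 (cv2) and the standard library are available. Lean on these libraries where they do the work, as an engineer would, in place of code of your own. Each camera call takes 0.05 s, during which the arm holds its last target. There are 200 camera calls.

## Working session

There is one attempt and no reset: what is moved stays moved. The work goes in short steps, Python scripts to look and compute and a tool call to move; the robot and the scene stay as the last step left them, time stands still between calls to the robot, and variables do not carry over. Pictures are saved under pics/ and viewed, at most 10 in all, crops included, and the job is handed in when it is done.

Besides the shell and the picture viewer there is one more tool, called after "Emit:" in YAML: its name, and indented under it one key for each argument. move_arm: Moves the arm, as the interface text tells. Its arguments: {"type":"object","properties":{"motion":{"type":"string"},"squeeze":{"type":"number"}},"required":["motion"]}

```bash
mkdir -p pics; python3 - <<'E'
from rig import readout,cams,bot
import cv2,numpy as np,pickle
s=readout.observe();print(s['clock'],s['eef_pos'],s['eef_rot'],s['ft_force'],s['opening'])
D={}
for n in ['top','side']:
    d=cams.read_camera(n);D[n]=d;cv2.imwrite(f'pics/{n}0.png',d['frame']);print(n,d['position'],d['rotation'],d['fx'],d['cx'],d['cy'],[k for k in d])
pickle.dump(D,open('D.pkl','wb'))
E
```

```text
0.0 [230.86678707 526.05365683 237.82789173] [-6.45214908e-01 -3.07391694e+00  2.43635887e-03] [-0.6092571   0.30696939 -1.11493645] 0.9974136581167972
top [359.91159892  36.09363439 964.65061723] [ 0.13131347 -0.16762085 -1.57723825] 403.7910029835624 319.7913933484237 194.7765678660313 ['frame', 'range_z', 'fx', 'fy', 'cx', 'cy', 'position', 'rotation']
side [ 518.11947988 -770.10968975  382.51374969] [ 1.22945172 -0.01397622  0.02301667] 372.05187413894873 321.1490592431335 199.58614613849883 ['frame', 'range_z', 'fx', 'fy', 'cx', 'cy', 'position', 'rotation']
```

View pics/top0.png

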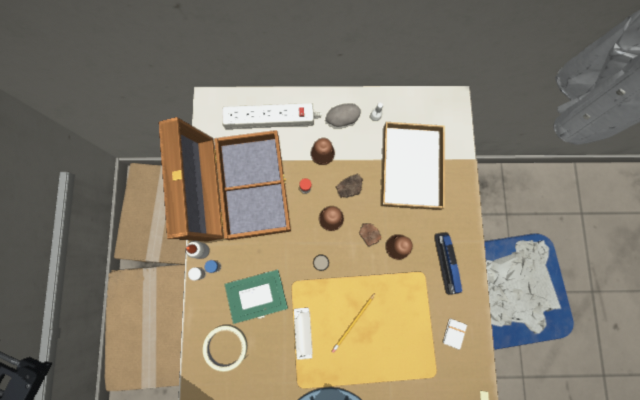

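View pics/side0.png

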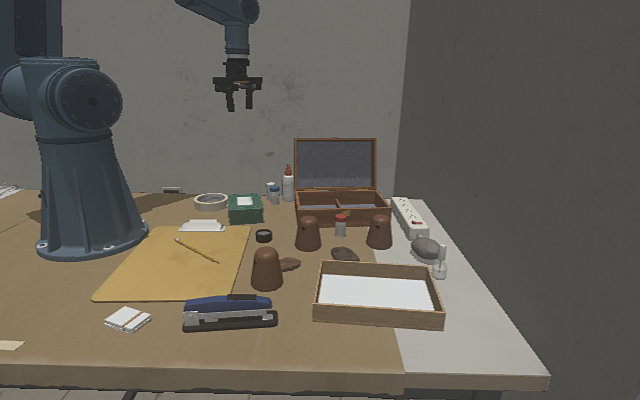

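The top view shows weights at about (323,150), (332,217) and (400,246), the red-capped vial at (305,185), sherds at (350,186) and (370,233), the case at (253,184) with its lid open to the left, and the tray at (414,165). The side view confirms everything is upright.

```bash
cat > h.py <<'E'
import numpy as np,cv2
from scipy.spatial.transform import Rotation as R
def cloud(d):
    v,u=np.mgrid[0:400,0:640];z=d['range_z']
    p=np.stack([(u-d['cx'])/d['fx']*z,-(v-d['cy'])/d['fy']*z,-z],-1)
    return p@R.from_rotvec(d['rotation']).as_matrix().T+d['position']
def px(d,P):
    c=(np.atleast_2d(P)-d['position'])@R.from_rotvec(d['rotation']).as_matrix()
    return np.c_[d['cx']-d['fx']*c[:,0]/c[:,2],d['cy']+d['fy']*c[:,1]/c[:,2]]
E
python3 - <<'E'
import pickle;from h import *
D=pickle.load(open('D.pkl','rb'))
for n in D:
    d=D[n];P=cloud(d);z=P[...,2]
    print(n)
    c={'top':[(323,150),(332,217),(400,246),(305,185),(321,262),(350,186),(370,233),(195,248),(211,266)],'side':[(308,232),(380,230),(266,268),(341,222)]}[n]
    for u,v in c:
        m=np.zeros((400,640),bool);m[v-22:v+23,u-20:u+21]=1
        m&=(d['range_z']>0)
        q=P[m]; near=P[v,u]; m2=q[(q[:,2]>(30 if abs(near[2])>30 else 6))&(np.hypot(*(q[:,:2]-near[:2]).T)<50)]
        t=q[(q[:,2]>m2[:,2].max()-12)&(np.hypot(*(q[:,:2]-near[:2]).T)<50)]
        print((u,v),near.round(),'max',m2[:,2].max().round(),'top mid',((t.min(0)+t.max(0))/2).round(),(t.max(0)-t.min(0)).round())
d=D['top'];P=cloud(d);z=P[...,2]
print('table z',np.median(z[300:380,320:420]))
def rect(m,lab):
    p=P[m][:,:2].astype(np.float32);r=cv2.minAreaRect(p);print(lab,r,len(p))
box=np.zeros_like(m);box[115:215,375:450]=1
rect(box&(z>25)&(z<45),'tray')
hsv=cv2.cvtColor(d['frame'],cv2.COLOR_BGR2HSV)
box[:]=0;box[125:245,212:295]=1
rect(box&(z>42)&(z<58),'caserim')
box[:]=0;box[110:245,155:232]=1
for lo in range(60,220,20):
    mm=box&(z>lo)&(z<lo+20)
    if mm.sum()>10: rect(mm,'lid%d'%lo)
E
```

```text
top
(323, 150) [637.   5.  69.] max 72.0 top mid [651.   6.  66.] [42. 40. 12.]
(332, 217) [481. -12.  68.] max 72.0 top mid [487. -13.  66.] [41. 41. 12.]
(400, 246) [ 415. -162.   69.] max 73.0 top mid [ 418. -169.   67.] [40. 39. 12.]
(305, 185) [559.  48.  51.] max 55.0 top mid [562.  49.  49.] [28. 26. 11.]
(321, 262) [384.  12.  17.] max 24.0 top mid [384.  13.  18.] [37. 35. 12.]
(350, 186) [564. -61.  11.] max 15.0 top mid [563. -59.   9.] [92. 89. 12.]
(370, 233) [ 450. -105.   10.] max 40.0 top mid [ 425. -146.   35.] [11.  3. 10.]
(195, 248) [415. 283.  89.] max 197.0 top mid [441. 282. 191.] [20. 27. 12.]
(211, 266) [377. 257.  52.] max 101.0 top mid [413. 287.  95.] [13.  7. 12.]
side
(308, 232) [490. -35.  46.] max 72.0 top mid [489. -13.  66.] [40. 42. 12.]
(380, 230) [649. -16.  47.] max 73.0 top mid [652.   3.  67.] [41. 36. 12.]
(266, 268) [ 423. -192.   46.] max 72.0 top mid [ 420. -171.   66.] [40. 39. 12.]
(341, 222) [565.  38.  41.] max 54.0 top mid [564.  47.  48.] [26. 26. 11.]
table z 4.449124831817642
tray ((622.1600341796875, -202.7042694091797), (170.16947
[... 241 characters left out ...]
2587890625), 0.9983776211738586) 588
lid80 ((549.2313232421875, 277.70489501953125), (249.3535614013672, 54.44468688964844), 4.5536651611328125) 579
lid100 ((552.4937744140625, 283.25311279296875), (239.40142822265625, 43.551116943359375), 7.589935302734375) 559
lid120 ((552.3208618164062, 289.29437255859375), (240.7736358642578, 44.43907928466797), 7.24664306640625) 120
lid140 ((551.7007446289062, 294.2986145019531), (240.6618194580078, 43.92631912231445), 7.404093265533447) 97
lid160 ((550.0439453125, 302.8951416015625), (240.03457641601562, 51.22377395629883), 7.490531921386719) 91
lid180 ((550.0792846679688, 305.642578125), (240.5164794921875, 46.140689849853516), 7.293471336364746) 2575
```

```bash
python3 - <<'E'
import pickle;from h import *
D=pickle.load(open('D.pkl','rb'));d=D['top'];P=cloud(d);z=P[...,2]
hsv=cv2.cvtColor(d['frame'],cv2.COLOR_BGR2HSV)
def comp(m,lab,zf=None):
    m=cv2.morphologyEx(m.astype(np.uint8),cv2.MORPH_OPEN,np.ones((3,3)))
    n,l,s,_=cv2.connectedComponentsWithStats(m)
    for i in range(1,n):
        if s[i,4]<400: continue
        p=P[l==i];print(lab,s[i],cv2.minAreaRect(p[:,:2].astype(np.float32)),np.median(p[:,2]))
b=np.zeros_like(z,bool);b[115:215,375:450]=1
comp(b&(hsv[...,2]>180)&(hsv[...,1]<40),'tray')
b[:]=0;b[125:245,212:295]=1
comp(b&(hsv[...,1]<80)&(z<25),'felt')
# expected corner check : rim from outer near edges
for v in (150,180,210,230):
    print(v,[(u,P[v,u].round().tolist()) for u in range(268,294,2)])
E
python3 - <<'E'
import cv2
a=cv2.imread('pics/top0.png')[80:280,150:460]
cv2.imwrite('pics/crop.png',cv2.resize(a,None,fx=2.5,fy=2.5,interpolation=cv2.INTER_CUBIC))
E
```

```text
tray [ 375  115   75   44 1044] ((597.3018798828125, -108.58062744140625), (191.89212036132812, 521.839599609375), 38.45075988769531) -1.1243958193942944
tray [ 385  128   54   78 3954] ((513.0892333984375, -160.3066864013672), (196.40794372558594, 457.7878112792969), 61.172698974609375) 3.7348033149780804
felt [ 212  125   83   36 1142] ((680.1959838867188, 177.80316162109375), (207.59922790527344, 89.87804412841797), 88.68084716796875) -0.8838911084631036
felt [ 221  139   59   48 2268] ((623.9234619140625, 181.83740234375), (110.70149993896484, 132.5818328857422), 7.321672439575195) 7.833609600318198
felt [ 226  184   60   50 2408] ((512.8056640625, 167.31362915039062), (105.03680419921875, 132.4366455078125), 7.3154520988464355) 7.9719543265448465
150 [(268, [657.0, 139.0, 7.0]), (270, [658.0, 134.0, 6.0]), (272, [657.0, 129.0, 10.0]), (274, [658.0, 124.0, 7.0]), (276, [645.0, 115.0, 47.0]), (278, [645.0, 111.0, 47.0]), (280, [660.0, 110.0, -2.0]), (282, [659.0, 105.0, 0.0]), (284, [660.0, 100.0, -1.0]), (286, [660.0, 95.0, -1.0]), (288, [659.0, 90.0, 1.0]), (290, [659.0, 85.0, 0
[... 449 characters left out ...]
0, 132.0, 8.0]), (272, [508.0, 127.0, 9.0]), (274, [508.0, 123.0, 7.0]), (276, [508.0, 118.0, 7.0]), (278, [508.0, 113.0, 9.0]), (280, [508.0, 108.0, 8.0]), (282, [508.0, 104.0, 8.0]), (284, [502.0, 96.0, 47.0]), (286, [502.0, 92.0, 47.0]), (288, [509.0, 90.0, -2.0]), (290, [509.0, 85.0, -0.0]), (292, [509.0, 80.0, -3.0])]
230 [(268, [456.0, 132.0, 49.0]), (270, [456.0, 128.0, 48.0]), (272, [456.0, 123.0, 49.0]), (274, [456.0, 119.0, 50.0]), (276, [456.0, 114.0, 50.0]), (278, [455.0, 109.0, 51.0]), (280, [456.0, 105.0, 49.0]), (282, [456.0, 101.0, 44.0]), (284, [456.0, 96.0, 43.0]), (286, [457.0, 92.0, 33.0]), (288, [457.0, 88.0, 30.0]), (290, [459.0, 84.0, 17.0]), (292, [460.0, 80.0, 1.0])]
```

View pics/crop.png

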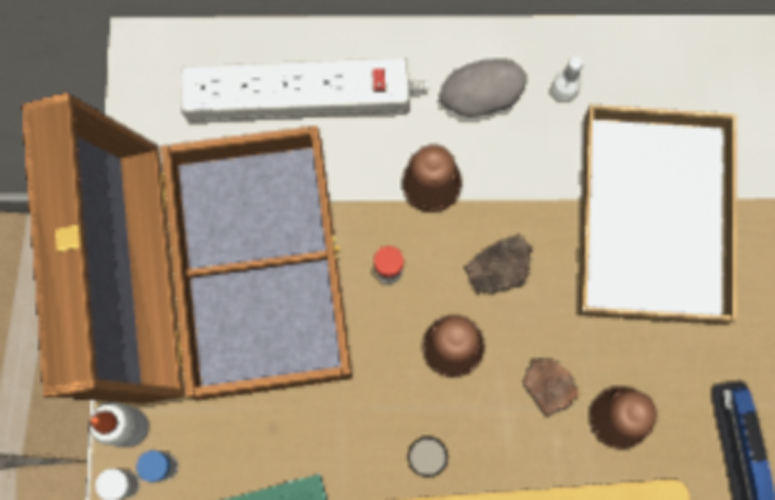

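The crop shows the case walls, the slat and the empty tray clearly. The tray's outer corners, in top-image pixels, are about (386,122), (444,127), (443,208) and (383,205). I'll turn the tool so its closing line lies along the case's long side, and locate the tray.

```bash
python3 - <<'E'
import pickle;from h import *
D=pickle.load(open('D.pkl','rb'));d=D['top'];P=cloud(d)
M=R.from_rotvec(d['rotation']).as_matrix()
c=[]
for u,v in [(386,122),(444,126.8),(442.8,208),(383.2,205.2)]:
    r=M@[(u-d['cx'])/d['fx'],-(v-d['cy'])/d['fy'],-1];t=(34-d['position'][2])/r[2];c.append((d['position']+t*r)[:2])
c=np.array(c);print(c.round(),c.mean(0),np.linalg.norm(np.roll(c,-1,0)-c,axis=1))
print(cv2.minAreaRect(c.astype(np.float32)))
hsv=cv2.cvtColor(d['frame'],cv2.COLOR_BGR2HSV);b=np.zeros((400,640),bool);b[128:206,386:441]=1
m=b&(hsv[...,2]>180)&(hsv[...,1]<40)&(d['range_z']>0)&(abs(P[...,2]-4)<9)
print(cv2.minAreaRect(P[m][:,:2].astype(np.float32)))
E
```

```text
[[ 718. -151.]
 [ 705. -293.]
 [ 504. -275.]
 [ 513. -135.]] [ 610.06986222 -213.4416014 ] [142.35471586 201.37958839 140.44544621 206.28090066]
((609.9133911132812, -213.91043090820312), (142.3375244140625, 206.28091430664062), 85.59728240966797)
((615.4961547851562, -216.30401611328125), (131.21434020996094, 191.6147918701172), 86.16636657714844)
```

Emit:
move_arm:
  motion: "0 0 0 0 0 5.87 1;0 0 0 0 0 5.87 1;0 0 0 0 0 5.87 1;0 0 0 0 0 5.87 1;0 0 0 0 0 5.87 1;0 0 0 0 0 5.87 1;0 0 0 0 0 5.87 1;0 0 0 0 0 5.87 1;0 0 0 0 0 5.87 1;0 0 0 0 0 5.87 1"
  squeeze: 25

```text
clock: 0.93
eef_pos: [231.0, 526.2, 238.2]
eef_rot: [2.075, 2.358, -0.002]
ft_force: [0.1, 0.7, 0.0]
opening: 1.002
grasp_force: 0.0
```

Emit:
move_arm:
  motion: "-3.78 1.243 0 0 0 0 1;-3.78 1.243 0 0 0 0 1;-3.78 1.243 0 0 0 0 1;-3.78 1.243 0 0 0 0 1;-3.78 1.243 0 0 0 0 1;-3.78 1.243 0 0 0 0 1;-3.78 1.243 0 0 0 0 1;-3.78 1.243 0 0 0 0 1;-3.78 1.243 0 0 0 0 1;-3.78 1.243 0 0 0 0 1"

```text
clock: 1.77
eef_pos: [404.5, 166.4, 238.6]
eef_rot: [-2.069, -2.364, -0.0]
ft_force: [0.3, 0.6, 0.3]
opening: 1.004
grasp_force: 0.0
```

Emit:
move_arm:
  motion: "-3.78 1.243 1.8 0 0 0 1;-3.78 1.243 1.8 0 0 0 1;-3.78 1.243 1.8 0 0 0 1;-3.78 1.243 1.8 0 0 0 1;-3.78 1.243 1.8 0 0 0 1;0 0 0 0 0 0 1;0 0 0 0 0 0 1"

```text
clock: 2.35
eef_pos: [486.3, -4.1, 151.3]
eef_rot: [-2.072, -2.357, 0.002]
ft_force: [0.1, 0.1, -0.2]
opening: 1.005
grasp_force: 0.0
```

```bash
python3 - <<'E'
from rig import readout,cams
from h import *
s=readout.observe();print(s['eef_pos'],s['ft_force'])
d=cams.read_camera('wrist');cv2.imwrite('pics/w1.png',d['frame']);P=cloud(d);z=P[...,2]
m=(d['range_z']>0)&(z>60)&(z<76)
n,l,st,c=cv2.connectedComponentsWithStats(m.astype(np.uint8))
for i in range(1,n):
    if st[i,4]>200: p=P[l==i];print(st[i],((p.min(0)+p.max(0))/2).round(1),np.ptp(p,axis=0).round(),p[:,2].max())
E
```

```text
[486.26352245  -4.12346507 151.25198551] [ 0.12375077  0.05898754 -0.19543704]
[ 290  191   49   47 1778] [487.  -12.2  66. ] [42. 41. 12.] 72.0291226648205
[ 478  194   52   48 1878] [648.1   5.5  66.1] [40. 42. 12.] 72.08423208331448
[204 336  43  22 755] [ 417.9 -160.2   65.8] [41. 23. 11.] 71.50850784858108
```

View pics/w1.png

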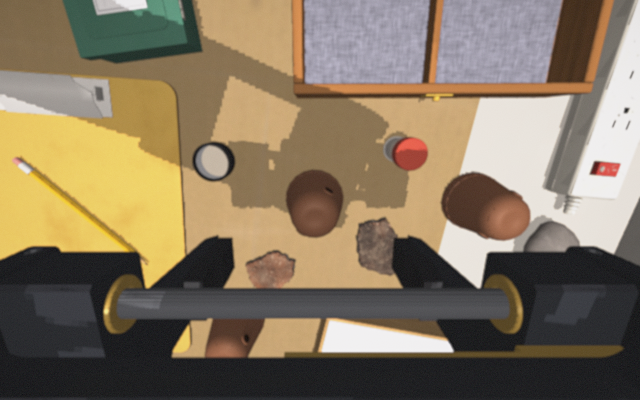

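The wrist view shows weight B at (315,205) between the fingers, with the sherds and the vial clear of them. All three tops agree with the earlier fixes. Next I'll descend, grip and lift.

Emit:
move_arm:
  motion: "-0.85 0 1.2 0 0 0 1;0 0 2.5 0 0 0 1;0 0 2.5 0 0 0 1;0 0 2.5 0 0 0 1;0 0 2 0 0 0 1;0 0 1.5 0 0 0 1;0 0 0 0 0 0 1;0 0 0 0 0 0 -0.2"

```text
clock: 3.07
eef_pos: [487.6, -9.7, 31.1]
eef_rot: [-2.067, -2.365, 0.0]
ft_force: [-0.1, 0.6, -0.4]
opening: 0.949
grasp_force: 0.0
```

Emit:
move_arm:
  motion: "0 0 0 0 0 0 -0.2;0 0 0 0 0 0 -0.4;0 0 0 0 0 0 -0.6;0 0 0 0 0 0 -0.6;0 0 0 0 0 0 -0.6;0 0 0 0 0 0 -0.6"
  squeeze: 25

```text
clock: 3.57
eef_pos: [488.5, -11.2, 31.5]
eef_rot: [2.069, 2.363, 0.001]
ft_force: [-0.1, 0.5, 4.9]
opening: 0.567
grasp_force: 25.1
```

Emit:
move_arm:
  motion: "0 0 -0.5 0 0 0 -0.6;0 0 -1 0 0 0 -0.6;0 0 -1.5 0 0 0 -0.6;0 0 -2 0 0 0 -0.6;0 0 -2 0 0 0 -0.6;0 0 -2 0 0 0 -0.6;0 0 -1 0 0 0 -0.6;0 0 0 0 0 0 -0.6;0 0 0 0 0 0 -0.6;0 0 0 0 0 0 -0.6"

```text
clock: 4.4
eef_pos: [487.2, -10.9, 129.8]
eef_rot: [-2.069, -2.362, 0.001]
ft_force: [-0.2, 0.1, -1.2]
opening: 0.565
grasp_force: 24.6
```

Emit:
move_arm:
  motion: "0 0 0 0 0 0 -0.6;0 0 0 0 0 0 -0.6"

```text
clock: 4.57
eef_pos: [487.2, -10.9, 129.6]
eef_rot: [-2.068, -2.362, 0.002]
ft_force: [-0.5, 0.3, -0.5]
opening: 0.564
grasp_force: 24.6
```

Emit:
move_arm:
  motion: "0 0 0 0 0 0 -0.6;0 0 0 0 0 0 -0.6"

```text
clock: 4.73
eef_pos: [487.7, -11.0, 130.2]
eef_rot: [-2.069, -2.363, 0.001]
ft_force: [0.1, -0.1, -1.1]
opening: 0.564
grasp_force: 24.6
```

About 1 N, so weight B is hollow and goes to the tray's far slot.

Emit:
move_arm:
  motion: "-1.5 0.9 0 0 0 0 -0.6;-3 1.9 0 0 0 0 -0.6;-3.2 2 0 0 0 0 -0.6;-3.2 2 0 0 0 0 -0.6;-3.2 2 0 0 0 0 -0.6;-3.2 2 0 0 0 0 -0.6;-3 1.9 0 0 0 0 -0.6;-2.4 1.5 0 0 0 0 -0.6;0 0 0 0 0 0 -0.6;0 0 0 0 0 0 -0.6"

```text
clock: 5.57
eef_pos: [658.8, -218.5, 129.6]
eef_rot: [-2.071, -2.361, 0.0]
ft_force: [0.2, 0.2, -1.8]
opening: 0.567
grasp_force: 24.6
```

```bash
cat > look.py <<'E'
from rig import readout,cams
from h import *
import sys
s=readout.observe();print(s['eef_pos'],s['ft_force'])
d=cams.read_camera('wrist');cv2.imwrite(sys.argv[1],d['frame'])
P=cloud(d);hsv=cv2.cvtColor(d['frame'],cv2.COLOR_BGR2HSV)
m=(hsv[...,2]>170)&(hsv[...,1]<45)&(d['range_z']>0)&(abs(P[...,2]-5)<8)
p=P[m];p=p[(abs(p[:,0]-612)<130)&(abs(p[:,1]+215)<100)];print(len(p),cv2.minAreaRect(p[:,:2].astype(np.float32)),np.median(p[:,2]))
E
python3 look.py pics/w2.png
```

```text
[ 658.78642563 -218.54843601  129.63910982] [ 0.18135324  0.24428358 -1.78071775]
25028 ((630.11328125, -208.10955810546875), (200.44769287109375, 229.3092041015625), 86.10957336425781) 4.923839926587988
```

View pics/w2.png

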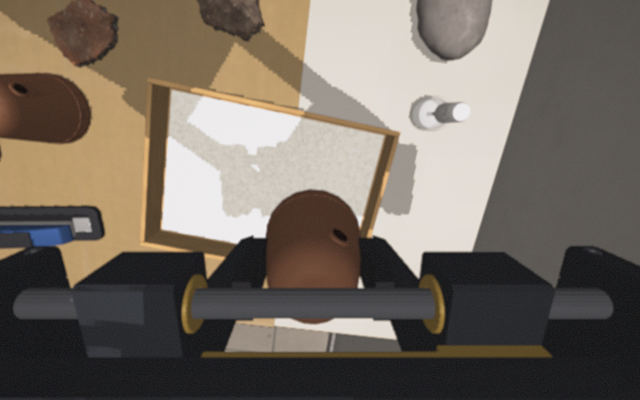

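The view shows weight B held over the tray's far half. The tray corners, at (150,80) and (398,133), fit the map. Lowering now.

Emit:
move_arm:
  motion: "0 0 1.5 0 0 0 -0.6;0 0 2 0 0 0 -0.6;0 0 2 0 0 0 -0.6;0 0 1.5 0 0 0 -0.6;0 0 1 0 0 0 -0.6;0 0 0.6 0 0 0 -0.6;0 0 0.3 0 0 0 -0.6;0 0 0.1 0 0 0 -0.6;0 0 0 0 0 0 -0.6;0 0 0 0 0 0 -0.6"

```text
clock: 6.45
eef_pos: [659.5, -217.7, 42.0]
eef_rot: [2.068, 2.362, 0.001]
ft_force: [-0.3, 0.2, -1.2]
opening: 0.564
grasp_force: 24.6
```

Emit:
move_arm:
  motion: "0 0 0.1 0 0 0 -0.6;0 0 0 0 0 0 -0.6"

```text
clock: 6.62
eef_pos: [659.2, -217.6, 40.5]
eef_rot: [2.069, 2.363, 0.0]
ft_force: [0.2, 0.3, -1.1]
opening: 0.564
grasp_force: 24.6
```

Emit:
move_arm:
  motion: "0 0 0.1 0 0 0 -0.6;0 0 0 0 0 0 -0.6"

```text
clock: 6.78
eef_pos: [658.8, -217.4, 38.9]
eef_rot: [2.07, 2.363, 0.0]
ft_force: [0.1, -0.6, -1.2]
opening: 0.567
grasp_force: 24.6
```

Emit:
move_arm:
  motion: "0 0 0.12 0 0 0 -0.6;0 0 0 0 0 0 -0.6"

```text
clock: 6.95
eef_pos: [658.7, -217.3, 37.4]
eef_rot: [-2.069, -2.363, 0.0]
ft_force: [-0.1, -0.5, -1.8]
opening: 0.564
grasp_force: 24.6
```

Emit:
move_arm:
  motion: "0 0 0.08 0 0 0 -0.6;0 0 0 0 0 0 -0.6"

```text
clock: 7.12
eef_pos: [658.7, -217.3, 36.6]
eef_rot: [-2.069, -2.363, 0.0]
ft_force: [0.5, -0.8, -2.5]
opening: 0.561
grasp_force: 24.6
```

Emit:
move_arm:
  motion: "0 0 0.06 0 0 0 -0.6;0 0 0 0 0 0 -0.6"

```text
clock: 7.28
eef_pos: [658.7, -217.3, 36.1]
eef_rot: [-2.069, -2.363, 0.0]
ft_force: [-0.9, -0.1, -1.1]
opening: 0.566
grasp_force: 24.6
```

Emit:
move_arm:
  motion: "0 0 0.07 0 0 0 -0.6;0 0 0 0 0 0 -0.6"

```text
clock: 7.45
eef_pos: [658.9, -217.4, 35.6]
eef_rot: [2.069, 2.364, 0.0]
ft_force: [-0.4, -0.0, -1.3]
opening: 0.565
grasp_force: 24.6
```

Emit:
move_arm:
  motion: "0 0 0.07 0 0 0 -0.6;0 0 0 0 0 0 -0.6"

```text
clock: 7.62
eef_pos: [658.9, -217.4, 35.5]
eef_rot: [2.069, 2.364, -0.0]
ft_force: [-1.7, 1.5, 4.3]
opening: 0.565
grasp_force: 25.0
```

Emit:
move_arm:
  motion: "0 0 0.07 0 0 0 -0.6;0 0 0 0 0 0 -0.6"

```text
clock: 7.78
eef_pos: [658.9, -217.4, 35.5]
eef_rot: [2.069, 2.364, -0.0]
ft_force: [-4.1, 1.8, 8.4]
opening: 0.56
grasp_force: 25.3
```

Emit:
move_arm:
  motion: "0 0 -0.05 0 0 0 0;0 0 0 0 0 0 0.3;0 0 0 0 0 0 0.4;0 0 0 0 0 0 0.4;0 0 -1 0 0 0 0.4;0 0 -2 0 0 0 0.4;0 0 -2.5 0 0 0 0.4;0 0 -2.5 0 0 0 0.4;0 0 -1.5 0 0 0 0.4;0 0 0 0 0 0 1"

```text
clock: 8.62
eef_pos: [661.4, -218.6, 134.9]
eef_rot: [2.064, 2.358, 0.003]
ft_force: [0.1, -0.7, 1.0]
opening: 0.753
grasp_force: 0.0
```

Emit:
move_arm:
  motion: "2 0.17 0 0 0 0 1;3.2 0.28 0 0 0 0 1;3.5 0.3 0 0 0 0 1;3.5 0.3 0 0 0 0 1;3.5 0.3 0 0 0 0 1;3.5 0.3 0 0 0 0 1;2 0.18 0 0 0 0 1;1 0.1 0 0 0 0 1;0 0 0 0 0 0 1;0 0 0 0 0 0 1"

```text
clock: 9.45
eef_pos: [648.4, 4.9, 128.9]
eef_rot: [-2.068, -2.364, 0.001]
ft_force: [-0.2, 0.2, 0.0]
opening: 0.998
grasp_force: 0.0
```

```bash
cat > w.py <<'E'
from rig import readout,cams
from h import *
s=readout.observe();print(s['eef_pos'],s['ft_force'])
for n in ('wrist','top'):
    d=cams.read_camera(n);P=cloud(d);z=P[...,2];hsv=cv2.cvtColor(d['frame'],cv2.COLOR_BGR2HSV)
    m=(d['range_z']>0)&(z>62)&(z<90)&(hsv[...,2]>15)
    k,l,st,c=cv2.connectedComponentsWithStats(m.astype(np.uint8))
    for i in range(1,k):
        p=P[l==i]
        if 60<st[i,4]<6000 and np.ptp(p,axis=0)[:2].max()<70: print(n,st[i],((p.min(0)+p.max(0))/2).round(1),np.ptp(p,axis=0).round(),p[:,2].max().round())
E
python3 w.py
```

```text
[648.39256586   4.87091353 128.90970199] [-0.22954254  0.23100274  0.01995739]
wrist [ 291  187   53   52 2103] [650.1   5.6  66.9] [41. 41. 10.] 72.0
top [409 133  19  18 250] [ 657.6 -218.3   69. ] [41. 42. 14.] 76.0
top [394 236  18  19 254] [ 417.5 -169.1   68. ] [40. 39. 12.] 74.0
```

Emit:
move_arm:
  motion: "0.05 0.15 1.5 0 0 0 1;0 0 2.5 0 0 0 1;0 0 2.5 0 0 0 1;0 0 2 0 0 0 1;0 0 1.3 0 0 0 1;0 0 0 0 0 0 1;0 0 0 0 0 0 0.3;0 0 0 0 0 0 -0.2;0 0 0 0 0 0 -0.4;0 0 0 0 0 0 -0.6"

```text
clock: 10.38
eef_pos: [651.2, 5.7, 33.3]
eef_rot: [2.068, 2.362, 0.002]
ft_force: [0.3, -0.5, 0.3]
opening: 0.721
grasp_force: 0.0
```

Emit:
move_arm:
  motion: "0 0 0 0 0 0 -0.6;0 0 0 0 0 0 -0.6;0 0 0 0 0 0 -0.6"

```text
clock: 10.63
eef_pos: [650.7, 5.9, 32.6]
eef_rot: [2.068, 2.363, 0.001]
ft_force: [0.4, 0.3, 2.9]
opening: 0.559
grasp_force: 24.9
```

Emit:
move_arm:
  motion: "0 0 -0.5 0 0 0 -0.6;0 0 -1 0 0 0 -0.6;0 0 -1.5 0 0 0 -0.6;0 0 -2 0 0 0 -0.6;0 0 -2 0 0 0 -0.6;0 0 -2 0 0 0 -0.6;0 0 -1 0 0 0 -0.6;0 0 0 0 0 0 -0.6;0 0 0 0 0 0 -0.6;0 0 0 0 0 0 -0.6"

```text
clock: 11.47
eef_pos: [649.2, 6.1, 130.6]
eef_rot: [-2.068, -2.363, 0.001]
ft_force: [0.3, -0.5, -2.7]
opening: 0.56
grasp_force: 24.6
```

Emit:
move_arm:
  motion: "0 0 0 0 0 0 -0.6;0 0 0 0 0 0 -0.6"

```text
clock: 11.63
eef_pos: [649.1, 6.1, 130.1]
eef_rot: [-2.068, -2.362, 0.002]
ft_force: [0.3, -0.7, -1.9]
opening: 0.559
grasp_force: 24.6
```

Emit:
move_arm:
  motion: "0 0 0 0 0 0 -0.6;0 0 0 0 0 0 -0.6"

```text
clock: 11.8
eef_pos: [649.7, 6.0, 130.9]
eef_rot: [-2.069, -2.363, 0.001]
ft_force: [-0.2, 1.3, -1.7]
opening: 0.561
grasp_force: 24.6
```

Emit:
move_arm:
  motion: "0 0 0 0 0 0 -0.6;0 0 0 0 0 0 -0.6"

```text
clock: 11.97
eef_pos: [650.0, 5.9, 131.4]
eef_rot: [-2.069, -2.363, 0.0]
ft_force: [-0.5, 0.7, -0.9]
opening: 0.558
grasp_force: 24.6
```

Emit:
move_arm:
  motion: "0 0 0 0 0 0 -0.6;0 0 0 0 0 0 -0.6"

```text
clock: 12.13
eef_pos: [650.1, 5.9, 131.7]
eef_rot: [2.069, 2.364, -0.0]
ft_force: [0.0, -0.3, -1.9]
opening: 0.56
grasp_force: 24.6
```

Emit:
move_arm:
  motion: "0 0 0 0 0 0 -0.6;0 0 0 0 0 0 -0.6"

```text
clock: 12.3
eef_pos: [650.0, 5.9, 131.7]
eef_rot: [2.069, 2.364, 0.0]
ft_force: [-0.5, 0.4, -1.4]
opening: 0.568
grasp_force: 24.6
```

Emit:
move_arm:
  motion: "0 0 0 0 0 0 -0.6;0 0 0 0 0 0 -0.6"

```text
clock: 12.47
eef_pos: [650.0, 5.9, 131.7]
eef_rot: [2.069, 2.364, 0.0]
ft_force: [1.5, 0.0, -1.7]
opening: 0.558
grasp_force: 24.6
```

Emit:
move_arm:
  motion: "0 0 0 0 0 0 -0.6;0 0 0 0 0 0 -0.6"

```text
clock: 12.63
eef_pos: [650.0, 5.9, 131.7]
eef_rot: [2.069, 2.364, -0.0]
ft_force: [0.5, -0.1, -2.2]
opening: 0.563
grasp_force: 24.6
```

```bash
python3 - <<'E'
from rig import readout,cams
import numpy as np
f=[]
for i in range(10):
    s=readout.observe();f.append(s['ft_force'][2]);cams.read_camera('side')
print(np.round(f,2),np.mean(f),readout.observe()['clock'])
E
```

```text
[-2.18 -1.1  -1.25 -1.84 -0.93 -0.88 -1.32 -0.32 -1.83 -0.68] -1.2336510088323924 13.1333
```

Weight A averages about 1.5 N, so it is hollow too and goes to the tray's near slot.

Emit:
move_arm:
  motion: "-1.2 -0.64 0 0 0 0 -0.6;-2.6 -1.4 0 0 0 0 -0.6;-3 -1.6 0 0 0 0 -0.6;-3 -1.6 0 0 0 0 -0.6;-3 -1.6 0 0 0 0 -0.6;-3 -1.6 0 0 0 0 -0.6;-2.6 -1.4 0 0 0 0 -0.6;-2.17 -1.16 0 0 0 0 -0.6;0 0 0 0 0 0 -0.6;0 0 0 0 0 0 -0.6"

```text
clock: 13.97
eef_pos: [567.3, -214.4, 131.7]
eef_rot: [2.073, 2.36, 0.0]
ft_force: [-0.4, 0.4, -1.0]
opening: 0.558
grasp_force: 24.6
```

Emit:
move_arm:
  motion: "0 0 1.5 0 0 0 -0.6;0 0 2 0 0 0 -0.6;0 0 2 0 0 0 -0.6;0 0 1.5 0 0 0 -0.6;0 0 1 0 0 0 -0.6;0 0 0.6 0 0 0 -0.6;0 0 0.2 0 0 0 -0.6;0 0 0 0 0 0 -0.6;0 0 0 0 0 0 -0.6"

```text
clock: 14.72
eef_pos: [568.9, -212.7, 44.5]
eef_rot: [2.068, 2.363, 0.0]
ft_force: [-0.9, 0.2, -1.3]
opening: 0.557
grasp_force: 24.6
```

Emit:
move_arm:
  motion: "0 0 0.3 0 0 0 -0.6;0 0 0.15 0 0 0 -0.6;0 0 0 0 0 0 -0.6;0 0 0 0 0 0 -0.6"

```text
clock: 15.05
eef_pos: [568.2, -212.5, 39.3]
eef_rot: [2.069, 2.363, 0.0]
ft_force: [-0.6, 0.5, -1.6]
opening: 0.561
grasp_force: 24.6
```

Emit:
move_arm:
  motion: "0 0 0.1 0 0 0 -0.6;0 0 0 0 0 0 -0.6;0 0 0 0 0 0 -0.6"

```text
clock: 15.3
eef_pos: [568.1, -212.5, 38.1]
eef_rot: [-2.069, -2.364, 0.0]
ft_force: [-0.1, 0.4, -1.7]
opening: 0.56
grasp_force: 24.6
```

Emit:
move_arm:
  motion: "0 0 0.07 0 0 0 -0.6;0 0 0 0 0 0 -0.6;0 0 0 0 0 0 -0.6"

```text
clock: 15.55
eef_pos: [568.1, -212.5, 37.4]
eef_rot: [-2.069, -2.363, 0.0]
ft_force: [-0.4, 0.1, -1.0]
opening: 0.564
grasp_force: 24.6
```

Emit:
move_arm:
  motion: "0 0 0.07 0 0 0 -0.6;0 0 0 0 0 0 -0.6;0 0 0 0 0 0 -0.6"

```text
clock: 15.8
eef_pos: [568.2, -212.5, 36.7]
eef_rot: [-2.069, -2.364, 0.0]
ft_force: [1.0, 1.0, -1.1]
opening: 0.564
grasp_force: 24.6
```

Emit:
move_arm:
  motion: "0 0 0.06 0 0 0 -0.6;0 0 0 0 0 0 -0.6;0 0 0 0 0 0 -0.6"

```text
clock: 16.05
eef_pos: [568.2, -212.6, 36.6]
eef_rot: [2.069, 2.364, -0.0]
ft_force: [-2.9, 1.3, 4.3]
opening: 0.562
grasp_force: 25.0
```

Emit:
move_arm:
  motion: "0 0 0.06 0 0 0 -0.6;0 0 0 0 0 0 -0.6;0 0 0 0 0 0 -0.6"

```text
clock: 16.3
eef_pos: [568.2, -212.6, 36.5]
eef_rot: [2.069, 2.364, -0.0]
ft_force: [-4.7, 1.5, 8.8]
opening: 0.56
grasp_force: 25.4
```

Emit:
move_arm:
  motion: "0 0 -0.05 0 0 0 0;0 0 0 0 0 0 0.3;0 0 0 0 0 0 0.4;0 0 0 0 0 0 0.4;0 0 -1 0 0 0 0.4;0 0 -2 0 0 0 0.4;0 0 -2.5 0 0 0 0.4;0 0 -2.5 0 0 0 0.4;0 0 -1.5 0 0 0 0.4;0 0 0 0 0 0 1"

```text
clock: 17.13
eef_pos: [570.7, -213.9, 136.0]
eef_rot: [2.064, 2.358, 0.002]
ft_force: [1.0, -0.3, -0.3]
opening: 0.755
grasp_force: 0.0
```

Emit:
move_arm:
  motion: "0.6 -1.4 0 0 0 0 1;1.2 -2.8 0 0 0 0 1;1.4 -3.3 0 0 0 0 1;1.4 -3.3 0 0 0 0 1;1 -2.3 0 0 0 0 1;0.5 -1.2 0 0 0 0 1;0 0 0 0 0 0 1;0 0 0 0 0 0 1"

```text
clock: 17.8
eef_pos: [418.2, -170.9, 130.8]
eef_rot: [2.07, 2.363, 0.0]
ft_force: [-0.1, 0.7, -0.3]
opening: 0.998
grasp_force: 0.0
```

```bash
python3 w.py
```

```text
[ 418.17044074 -170.86956116  130.84129238] [-0.10570606  0.69886222 -0.30502668]
wrist [ 288  187   52   51 2070] [ 417.6 -170.6   67.2] [41. 41. 10.] 72.0
wrist [461 260  24  28 398] [ 554.1 -202.3   68.7] [16. 19. 13.] 75.0
top [409 133  19  18 250] [ 657.9 -218.1   69.7] [42. 42. 15.] 77.0
top [409 171  19  17 260] [ 566.8 -212.3   69.4] [39. 41. 15.] 77.0
```

Emit:
move_arm:
  motion: "0 0 1.5 0 0 0 1;0 0 2.5 0 0 0 1;0 0 2.5 0 0 0 1;0 0 2 0 0 0 1;0 0 1.4 0 0 0 1;0 0 0 0 0 0 1;0 0 0 0 0 0 0.3;0 0 0 0 0 0 -0.2;0 0 0 0 0 0 -0.4;0 0 0 0 0 0 -0.6"

```text
clock: 18.73
eef_pos: [419.3, -171.5, 33.1]
eef_rot: [2.068, 2.362, 0.0]
ft_force: [0.4, -0.1, -0.2]
opening: 0.721
grasp_force: 0.0
```

Emit:
move_arm:
  motion: "0 0 0 0 0 0 -0.6;0 0 0 0 0 0 -0.6;0 0 0 0 0 0 -0.6;0 0 0 0 0 0 -0.6"
  squeeze: 35

```text
clock: 19.07
eef_pos: [418.8, -171.2, 32.6]
eef_rot: [2.069, 2.363, 0.0]
ft_force: [0.4, 0.1, 4.2]
opening: 0.557
grasp_force: 34.9
```

Emit:
move_arm:
  motion: "0 0 -0.5 0 0 0 -0.6;0 0 -1 0 0 0 -0.6;0 0 -1.5 0 0 0 -0.6;0 0 -2 0 0 0 -0.6;0 0 -2 0 0 0 -0.6;0 0 -2 0 0 0 -0.6;0 0 -1 0 0 0 -0.6;0 0 0 0 0 0 -0.6;0 0 0 0 0 0 -0.6;0 0 0 0 0 0 -0.6"

```text
clock: 19.9
eef_pos: [417.5, -170.3, 130.9]
eef_rot: [-2.068, -2.362, 0.0]
ft_force: [-0.2, -0.1, -3.7]
opening: 0.555
grasp_force: 34.3
```

```bash
python3 - <<'E'
from rig import readout,cams
import numpy as np
f=[]
for i in range(10):
    s=readout.observe();f.append(s['ft_force'][2]);cams.read_camera('side')
print(np.round(f,2),np.mean(f),s['eef_pos'],s['opening'])
E
```

```text
[-3.66 -4.   -4.81 -4.49 -3.81 -3.45 -2.66 -4.07 -3.81 -4.4 ] -3.9145650133180054 [ 418.27264965 -170.83144907  131.80528411] 0.5597087183960454
```

Weight C is about 3.9 N, so it is solid and goes to the case's near cell.

Emit:
move_arm:
  motion: "1.5 0.6 0 0 0 0 -0.6;3 1.25 0 0 0 0 -0.6;3.4 1.4 0 0 0 0 -0.6;3.4 1.4 0 0 0 0 -0.6;3.4 1.4 0 0 0 0 -0.6;3.4 1.4 0 0 0 0 -0.6;3.4 1.4 0 0 0 0 -0.6;3.4 1.4 0 0 0 0 -0.6;3.3 1.37 0 0 0 0 -0.6;2.65 1.2 0 0 0 0 -0.6"

```text
clock: 21.23
eef_pos: [504.8, 154.5, 132.1]
eef_rot: [-2.068, -2.365, -0.001]
ft_force: [0.1, 0.2, -2.1]
opening: 0.556
grasp_force: 34.3
```

Emit:
move_arm:
  motion: "1.5 0.65 0 0 0 0 -0.6;0 0 0 0 0 0 -0.6;0 0 0 0 0 0 -0.6;0 0 0 0 0 0 -0.6"

```text
clock: 21.57
eef_pos: [508.7, 167.1, 131.7]
eef_rot: [-2.069, -2.364, 0.002]
ft_force: [0.7, -0.9, -3.8]
opening: 0.559
grasp_force: 34.3
```

```bash
python3 look.py pics/w3.png; python3 - <<'E'
# overlay expected case corners
from rig import cams
from h import *
d=cams.read_camera('wrist');f=d['frame'].copy()
c=np.array([567,174]);n=np.array([-.127,.992]);l=np.array([.992,.127])
q=[np.r_[c+a*75*n+b*120*l,50] for a,b in((-1,-1),(-1,1),(1,1),(1,-1))]+[np.r_[c-67*n,26],np.r_[c+67*n,26]]
for p in px(d,q):
    if abs(p).max()<2000: cv2.circle(f,tuple(int(x) for x in p),4,(0,255,0),1)
cv2.imwrite('pics/w3.png',f)
E
```

```text
[508.72494317 167.05754284 131.70360932] [ 0.67440959 -0.90556907 -3.83848043]
0 ((0.0, 0.0), (0.0, 0.0), 0.0) nan
  return _methods._mean(a, axis=axis, dtype=dtype,
  ret = ret.dtype.type(ret / rcount)
```

View pics/w3.png

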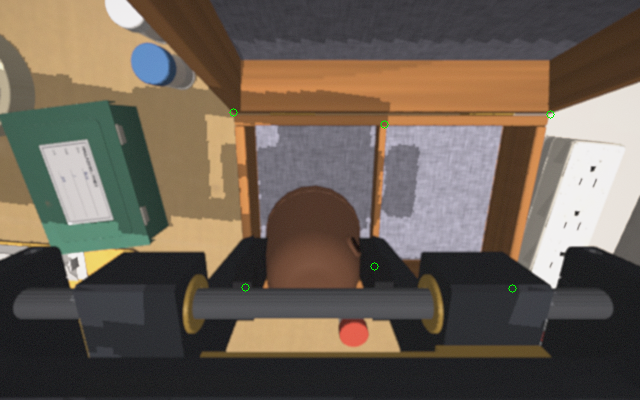

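The view shows weight C over the near cell. The marked case corners match the wood within 3 px. Lowering now.

Emit:
move_arm:
  motion: "0 0.1 1.5 0 0 0 -0.6;0 0 2 0 0 0 -0.6;0 0 2 0 0 0 -0.6;0 0 1.5 0 0 0 -0.6;0 0 1 0 0 0 -0.6;0 0 0.6 0 0 0 -0.6;0 0 0.2 0 0 0 -0.6;0 0 0 0 0 0 -0.6;0 0 0 0 0 0 -0.6"

```text
clock: 22.42
eef_pos: [510.9, 167.6, 44.9]
eef_rot: [2.069, 2.363, 0.002]
ft_force: [-0.1, -0.1, -4.2]
opening: 0.558
grasp_force: 34.3
```

Emit:
move_arm:
  motion: "0 0 0.1 0 0 0 -0.6;0 0 0 0 0 0 -0.6;0 0 0 0 0 0 -0.6;0 0 0 0 0 0 -0.6"

```text
clock: 22.75
eef_pos: [510.4, 167.8, 43.4]
eef_rot: [2.069, 2.363, 0.001]
ft_force: [-0.2, 1.0, -4.3]
opening: 0.554
grasp_force: 34.3
```

Emit:
move_arm:
  motion: "0 0 0.07 0 0 0 -0.6;0 0 0 0 0 0 -0.6;0 0 0 0 0 0 -0.6"

```text
clock: 23.0
eef_pos: [510.1, 167.7, 42.3]
eef_rot: [-2.069, -2.364, 0.0]
ft_force: [-0.4, -0.2, -4.0]
opening: 0.556
grasp_force: 34.3
```

Emit:
move_arm:
  motion: "0 0 0.1 0 0 0 -0.6;0 0 0 0 0 0 -0.6;0 0 0 0 0 0 -0.6"

```text
clock: 23.25
eef_pos: [510.1, 167.6, 41.2]
eef_rot: [-2.069, -2.363, 0.0]
ft_force: [0.7, -0.3, -4.2]
opening: 0.558
grasp_force: 34.3
```

Emit:
move_arm:
  motion: "0 0 0.07 0 0 0 -0.6;0 0 0 0 0 0 -0.6;0 0 0 0 0 0 -0.6"

```text
clock: 23.5
eef_pos: [510.2, 167.7, 40.7]
eef_rot: [2.069, 2.364, 0.0]
ft_force: [-0.3, 0.0, -2.6]
opening: 0.56
grasp_force: 34.4
```

Emit:
move_arm:
  motion: "0 0 0.06 0 0 0 -0.6;0 0 0 0 0 0 -0.6;0 0 0 0 0 0 -0.6"

```text
clock: 23.75
eef_pos: [510.2, 167.7, 40.6]
eef_rot: [2.069, 2.364, -0.0]
ft_force: [-3.9, -0.4, 5.6]
opening: 0.559
grasp_force: 35.0
```

Emit:
move_arm:
  motion: "0 0 -0.04 0 0 0 0.1;0 0 0 0 0 0 0.3;0 0 0 0 0 0 0.35;0 0 0 0 0 0 0.35;0 0 -1 0 0 0 0.35;0 0 -2 0 0 0 0.35;0 0 -3 0 0 0 0.35;0 0 -3.5 0 0 0 0.35;0 0 -3.5 0 0 0 0.35;0 0 -3.5 0 0 0 0"

```text
clock: 24.58
eef_pos: [509.9, 167.7, 207.8]
eef_rot: [2.069, 2.363, 0.001]
ft_force: [1.4, 0.8, 0.5]
opening: 0.621
grasp_force: 0.0
```

Emit:
move_arm:
  motion: "0 0 -2.5 0 0 0 -1;0 0 -1.5 0 0 0 -1;0 0 0 0 0 0 -1;0 0 0 0 0 0 -1;0 0 0 0 0 0 -1"

```text
clock: 25.0
eef_pos: [509.4, 167.6, 244.3]
eef_rot: [-2.069, -2.363, 0.002]
ft_force: [-0.3, 0.5, -0.6]
opening: 0.244
grasp_force: 0.0
```

```bash
python3 - <<'E'
from rig import readout,cams
from h import *
s=readout.observe();print(s['eef_pos'],s['opening'])
d=cams.read_camera('wrist');cv2.imwrite('pics/w4.png',d['frame'])
P=cloud(d);z=P[...,2]
m=(d['range_z']>0)&(z>68)&(z<84)&(abs(P[...,0]-510)<45)&(abs(P[...,1]-168)<45)
p=P[m];print(len(p),((p.min(0)+p.max(0))/2).round(1),np.ptp(p,axis=0).round())
c=np.array([557.5,248.4]);n=np.array([-.127,.992]);l=np.array([.992,.127])
q=P-np.r_[c,50];U=q[...,:2]@n;L=q[...,:2]@l
m=(d['range_z']>0)&(z>55)&(U>-8)&(U<110)&(abs(L)<122)
for lo in range(60,200,20):
    k=m&(z>lo)&(z<lo+20)
    if k.sum()>20:print(lo,k.sum(),np.percentile(U[k],[2,50,98]).round(),np.percentile(L[k],[2,98]).round())
d=cams.read_camera('side');P=cloud(d);z=P[...,2];q=P-np.r_[c,50];U=q[...,:2]@n;L=q[...,:2]@l
m=(d['range_z']>0)&(z>55)&(U>-8)&(U<150)&(abs(L)<122)
for lo in range(60,200,20):
    k=m&(z>lo)&(z<lo+20)
    if k.sum()>20:print('s',lo,k.sum(),np.percentile(U[k],[2,50,98]).round(),np.percentile(L[k],[2,98]).round())
print(z[m].max())
E
```

```text
[509.40104179 167.61299169 244.28528855] 0.24440393879878575
1051 [508.5 168.5  74. ] [42. 41. 12.]
60 2506 [ 5. 42. 45.] [-113.  111.]
80 3132 [11. 47. 51.] [-113.  112.]
100 1974 [15. 51. 53.] [-116.  113.]
120 872 [19. 32. 48.] [-119.  116.]
140 830 [24. 33. 44.] [-119.  117.]
160 652 [29. 34. 41.] [-120.  117.]
180 21349 [37. 51. 66.] [-116.  114.]
s 60 588 [ 5. 44. 50.] [-118.  116.]
s 80 589 [11. 50. 55.] [-116.  116.]
s 100 579 [16. 55. 60.] [-116.  115.]
s 120 590 [22. 60. 65.] [-116.  115.]
s 140 587 [27. 66. 70.] [-116.  116.]
s 160 579 [32. 71. 77.] [-115.  116.]
s 180 274 [35. 40. 44.] [-117.  117.]
196.59605642793727
```

View pics/w4.png

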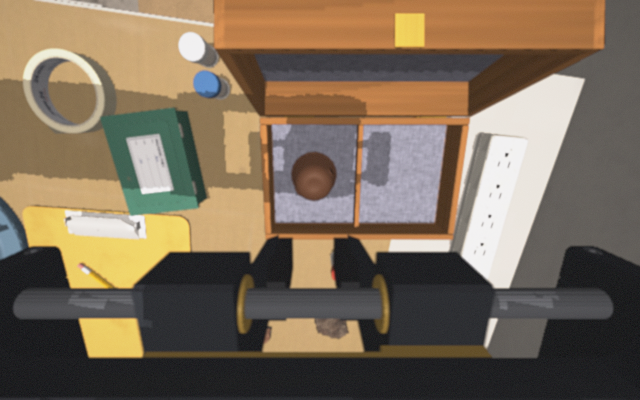

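Weight C stands in the near cell at (508,168). The lid is at about 1.82 rad, with its outer edge about 80 mm behind the hinge line. Next I'll go over and behind it with the fingers shut.

Emit:
move_arm:
  motion: "2 0.6 -0.5 0 0 0 -1;3.3 1 0 0 0 0 -1;3.6 1.1 0 0 0 0 -1;3.6 1.1 0 0 0 0 -1;3.3 1 0 0 0 0 -1;2 0.7 0 0 0 0 -1;1.1 0.3 0 0 0 0 -1;0 0 0 0 0 0 -1;0 0 0 0 0 0 -1"

```text
clock: 25.85
eef_pos: [542.1, 362.1, 249.1]
eef_rot: [-2.068, -2.364, 0.004]
ft_force: [-0.1, 0.0, -0.3]
opening: 0.005
grasp_force: 0.0
```

Emit:
move_arm:
  motion: "0 0 1 0 0 0 -1;0 0 2 0 0 0 -1;0 0 2 0 0 0 -1;0 0 2 0 0 0 -1;0 0 1 0 0 0 -1;0 0 0 0 0 0 -1;0 0 0 0 0 0 -1"

```text
clock: 26.43
eef_pos: [542.6, 361.7, 170.2]
eef_rot: [-2.071, -2.362, 0.002]
ft_force: [0.8, -0.1, 0.6]
opening: 0.009
grasp_force: 0.0
```

Emit:
move_arm:
  motion: "-1.4 0 0 0 0 0 -1;-1.4 0 0 0 0 0 -1;-1.5 0 -0.85 0 0 0 -1;-1.6 0 -0.65 0 0 0 -1;-1.8 0 -0.45 0 0 0 -1"

```text
clock: 26.85
eef_pos: [553.2, 285.1, 191.8]
eef_rot: [2.069, 2.363, 0.003]
ft_force: [-0.9, 1.6, -0.8]
opening: 0.006
grasp_force: 1.2
```

Emit:
move_arm:
  motion: "-1.85 0 -0.2 0 0 0 -1;-1.85 0 0 0 0 0 -1;-1.85 0 0.25 0 0 0 -1;-1.8 0 0.5 0 0 0 -1;-1.7 0 0.75 0 0 0 -1"

```text
clock: 27.27
eef_pos: [565.6, 194.5, 179.2]
eef_rot: [2.069, 2.361, 0.003]
ft_force: [-0.2, 0.9, 2.8]
opening: 0.004
grasp_force: 1.0
```

Emit:
move_arm:
  motion: "-1.6 0 0.95 0 0 0 -1;-1.45 0 1.15 0 0 0 -1;-1.3 0 1.3 0 0 0 -1;-1.1 0 1.5 0 0 0 -1;-0.65 0 1.05 0 0 0 -1;-0.5 0 1.0 0 0 0 -1;0 0 0 0 0 0 -1;0 0 0 0 0 0 -1"

```text
clock: 27.93
eef_pos: [573.1, 131.0, 107.0]
eef_rot: [-2.069, -2.362, 0.001]
ft_force: [0.9, 0.4, 0.3]
opening: 0.006
grasp_force: 0.0
```

Emit:
move_arm:
  motion: "-0.2 0 0.3 0 0 0 -1;0 0 0.3 0 0 0 -1;0 0 0 0 0 0 -1;0 0 0 0 0 0 -1"

```text
clock: 28.27
eef_pos: [573.8, 129.7, 101.6]
eef_rot: [2.069, 2.364, 0.0]
ft_force: [0.1, 0.1, -1.0]
opening: 0.005
grasp_force: 0.0
```

```bash
python3 - <<'E'
from rig import readout,cams
from h import *
c=np.array([557.5,248.4]);n=np.array([-.127,.992]);l=np.array([.992,.127])
for w in ('wrist','side'):
    d=cams.read_camera(w);cv2.imwrite(f'pics/{w}5.png',d['frame']);P=cloud(d);z=P[...,2];q=P-np.r_[c,50];U=q[...,:2]@n;L=q[...,:2]@l
    m=(d['range_z']>0)&(z>70)&(abs(L)<118)&(abs(L)>60)
    for a in range(-155,10,20):
        k=m&(abs(U-a)<5)
        if k.sum()>5: print(w,a,k.sum(),np.percentile(z[k],[10,50,90]).round(1))
E
```

```text
wrist -135 2606 [100.9 101.7 102.5]
wrist -115 6118 [100.  101.3 178.9]
wrist -95 13255 [ 99.3 180.8 198.6]
wrist -75 4204 [97.6 98.4 99.2]
wrist -55 4548 [96.5 97.3 98.2]
wrist -35 5112 [95.4 96.3 97.1]
wrist -15 5586 [94.3 95.1 96. ]
wrist 5 641 [93.1 93.9 94.8]
side -155 238 [147.2 196.3 208.1]
side -135 73 [102.7 103.4 210.1]
side -115 89 [100.8 102.5 210.1]
side -95 87 [100.4 177.9 210.1]
side -75 45 [ 99.2  99.9 100.5]
side -55 44 [98.  98.6 99.3]
side -35 31 [97.  97.6 98.4]
side -15 29 [96.  96.6 97.1]
```

View pics/side5.png

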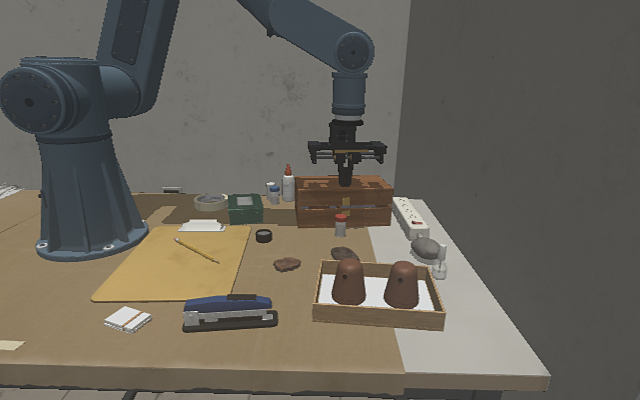

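The side view shows both hollow copies standing in the tray. The lid, at (345,185), is about 8 mm short of shut and follows the fingertip. I'll press it home.

Emit:
move_arm:
  motion: "0 0 0.3 0 0 0 -1;0 0 0.3 0 0 0 -1;0 0 0 0 0 0 -1;0 0 0 0 0 0 -1"

```text
clock: 28.7
eef_pos: [573.5, 129.3, 95.0]
eef_rot: [-2.069, -2.363, 0.001]
ft_force: [0.5, -0.2, 0.6]
opening: 0.003
grasp_force: 0.0
```

Emit:
move_arm:
  motion: "0 0 0.15 0 0 0 -1;0 0 0 0 0 0 -1;0 0 0 0 0 0 -1"

```text
clock: 28.95
eef_pos: [573.8, 129.3, 94.4]
eef_rot: [-2.069, -2.364, -0.0]
ft_force: [-2.8, 0.0, 4.6]
opening: 0.005
grasp_force: 2.5
```

Emit:
move_arm:
  motion: "0 0 0.1 0 0 0 -1;0 0 0 0 0 0 -1;0 0 0 0 0 0 -1"

```text
clock: 29.2
eef_pos: [573.8, 129.3, 94.4]
eef_rot: [2.069, 2.364, -0.0]
ft_force: [-6.3, -0.0, 12.3]
opening: 0.005
grasp_force: 6.0
```

Emit:
move_arm:
  motion: "0 0 0.05 0 0 0 -1;0 0 0 0 0 0 -1;0 0 -0.5 0 0 0 -1;0 0 -2 0 0 0 -1;0 0 -3 0 0 0 -1;0 0 -3 0 0 0 -1;0 0 -3 0 0 0 -1;0 0 -2 0 0 0 -1;0 0 0 0 0 0 -1;0 0 0 0 0 0 -1"

```text
clock: 30.03
eef_pos: [574.5, 129.3, 228.5]
eef_rot: [2.068, 2.362, 0.003]
ft_force: [0.3, 0.5, -0.8]
opening: 0.006
grasp_force: 0.0
```

```bash
python3 - <<'E'
from rig import readout,cams
from h import *
c=np.array([557.5,248.4]);n=np.array([-.127,.992]);l=np.array([.992,.127])
print(readout.observe()['eef_pos'])
d=cams.read_camera('wrist');P=cloud(d);z=P[...,2];q=P-np.r_[c,50];U=q[...,:2]@n;L=q[...,:2]@l
m=(d['range_z']>0)&(z>70)&(z<120)&(abs(L)<118)
for a in range(-135,10,30):
    k=m&(abs(U-a)<5)
    if k.sum()>5: print(a,k.sum(),np.percentile(z[k],[10,50,90]).round(1))
E
python3 w.py
```

```text
[574.46685119 129.30555339 228.46517141]
-135 2192 [93.6 94.4 95.3]
-105 2368 [93.5 94.4 95.2]
-75 2603 [93.5 94.4 95.3]
-45 2861 [93.5 94.4 95.3]
-15 3119 [93.4 94.4 95.3]
[573.44428187 129.25114121 226.71476801] [-0.04599835  0.12750178 -0.35226106]
wrist [148   0  40  17 476] [415.8 282.   71. ] [33. 16. 18.] 80.0
top [409 133  19  18 247] [ 657.8 -218.1   69.4] [41. 42. 14.] 76.0
top [409 171  19  18 263] [ 566.6 -212.6   70. ] [40. 41. 16.] 78.0
```

The lid is flat at 94 mm, both copies stand in the tray, and the arm is clear.

```bash
python3 -c "
from rig import bot
print(bot.job_done())"
```

```text
the job is handed in; nothing more can be done
None
```

The job is handed in at about 30 s: one weight felt solid and stands in the case's near cell, the two hollow copies stand in the tray, the lid is fully shut (flat at 94 mm), and nothing else was disturbed that I could see.

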